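# Lay out the tweeter parts on their outlined pads

## Robot

A 6-joint arm with a two-finger parallel gripper is mounted at the origin on the work surface. World frame = base frame: x ahead of the robot, y to its left, z up, the work surface at z = 0. Lengths are in m, angles in rad, forces in N, time in s.
With the tool pointing down it reaches from about 0.3 to 0.875 m from the base axis. Payload 6.4 kg.
Tool frame: the origin (TCP) lies midway between the tips of the shut fingers; the grasp point (between the pads) lies 19 mm behind it; z points along the fingers, y is the line along which they close (so a half turn about z gives the same grasp; the last joint's range is limited). The gripper opens to 85 mm and grips with 20 to 120 N. Pads are 22 mm wide; open, the fingers measure 114 mm over their backs; the gripper's body (76 mm by 85 mm) begins 54 mm behind the grasp point. The pads swing forward as they close: fully open they stand 13 mm farther back than shut.
Start: joints at [-1.554, 0.181, 1.607, -0, 1.354, -0.206], TCP at [0.127, -0.561, 0.231] pointing down, gripper open.
Joint ranges: [-2.99, 2.99], [-0.89, 2.07], [0.3, 2.58], [-1.14, 4.28], [0, 2.63], [-3.12, 3.12]. Speed limits (rad/s): [2.57, 2.57, 3.01, 3.14, 3.14, 3.14].

## Interface

Orientations are given as a unit quaternion [w, x, y, z].
In Python, from plant import read_state, capture, get_calibration, close_job gives the robot as it stands. The module is installed in compiled form; this text tells all that it offers.
- The arm moves only by the shell command python3 -m creep 'ROWS' [FORCE]. ROWS is JSON, a list of rows, each a list of 7 numbers: the turn, a rotation vector about the tool's x, y, z in degrees, then the shift along the tool's x, y, z in m, then the opening, from 0 (shut) to 1 (fully open). A call has 1 to 20 rows; each row is the pose to reach, as a shift and turn from the pose commanded when the call began, along the tool's axes at that moment; what a row does not reach only later rows make up. A row lasts 1/12 s, in which the tool goes at most 41.7 mm and 7.16 degrees, less where a joint would pass 70% of its speed; a pose out of reach is approached as far as the arm can. A call with a gripper value outside its range is refused whole. The fingers move at their own pace and stop on an object; FORCE is the grip in N (left out, the last holds). Time passes only in rows, so rows that repeat a pose let the fingers close. It gives the time, the measured TCP pose, the force, the opening and the grip force at its end, in the units of the state.
- read_state(): the state, without advancing time (a new reading comes with each control period).
- capture(name): name is "side" or "top"; returns the picture (384x512x3 uint8, red, green, blue); there is no depth.
- get_calibration(name): a dict with "intrinsics" (3x3 intrinsics, pixels), "xyz" and "rotation" of the camera in the world. Camera axes: x right, y down, z forward; pixel columns grow to the right and rows downward; lengths in m; the calibration is good to about 2 mm. A picture is of the moment at which its call begins. get_calibration takes no time and is no camera call.
- close_job(): hands the job in; it is judged then, once.
The state is a dict: "clock": time; "joints": joint angles; "dq": joint speeds; "tau": joint torques, N m; "tool_pos": TCP position; "tcp_rot": TCP orientation; "wrist_force": force on the tool from outside, world axes, zero at the start; "ft_torque": the same for the moment, N m; "width": finger opening in m; "grasp_force": force on a finger pad.
Only numpy, scipy, OpenCV 4.12 (cv2) and the standard library are available. Lean on these libraries where they do the work, as an engineer would, in place of code of your own. Each camera call takes 0.05 s, during which the arm holds its last target. There are 200 camera calls.

## Task

Four loose parts and four grey pads are scattered over the loudspeaker test bench: set each part on the pad printed with its own outline (tweeter faceplate, crossover frame, magnet cup, rubber foot), lying flat and the same way up as now, centred on the outline to within about 8 mm, the frame also turned in line with its rectangle. Leave the screwdriver and the multimeter where they are.

Things in the scene. Friction and masses are not known exactly. Their poses are not given: they have to be found in the camera images.
- faceplate_mid (a point): Tweeter faceplate: flat round aluminium disc with concentric ridges and a small dome in the middle, 60 mm across, 12 mm high, straight sides, about 0.09 kg. Loose, right way up on the bench at the start; this point is its centre, half-way up; z up.
- frame_mid (a point): Crossover board frame: open rectangular green plastic frame, 84 mm long (own x) by 48 mm wide (own y) by 16 mm high, rigid, outer walls 5 mm thick, with two low cross bars, about 0.06 kg. It can be gripped across its 48 mm width. Same shape when turned half round, so either way round will do. Loose, right way up on the bench at the start; this point is its centre, half-way up; z up.
- cup_mid (a point): Magnet cup: round open-topped chrome cup with a short pole inside, 46 mm across, 24 mm high, straight sides, wall 4 mm, about 0.2 kg. Loose, right way up on the bench at the start; this point is its centre, half-way up; z up.
- foot_mid (a point): Squat round black rubber foot with a small metal washer in its top, 34 mm across, 18 mm high, sides straight up to 14 mm and then bevelled to 28 mm across at the top, about 22 g. Loose, right way up on the bench at the start; this point is its centre, half-way up; z up.
- pad_faceplate: Fixed flat grey round pad, 80 mm across and 3 mm thick, printed with a thin dark circle 60 mm across: the outline of the faceplate (largest circle). Origin at the centre of its underside (bench top, z = 0), z up; the part rests on its top face, 3 mm higher.
- pad_cup: Fixed flat grey round pad, 66 mm across and 3 mm thick, printed with a thin dark circle 46 mm across: the outline of the magnet cup (middle circle). Origin at the centre of its underside (bench top, z = 0), z up; the part rests on its top face, 3 mm higher.
- pad_foot: Fixed flat grey round pad, 54 mm across and 3 mm thick, printed with a thin dark circle 34 mm across: the outline of the rubber foot (smallest circle). Origin at the centre of its underside (bench top, z = 0), z up; the part rests on its top face, 3 mm higher.
- pad_frame: Fixed flat grey rectangular pad, 104 mm (own x) by 68 mm (own y) and 3 mm thick, printed with a thin dark rectangle 84 by 48 mm: the outline of the frame, long side along own x. Origin at the centre of its underside (bench top, z = 0), z up; the part rests on its top face, 3 mm higher.
- screwdriver: Bystander: a loose screwdriver about 190 mm long lying along its own x beyond the left (+y) side of the work, under 40 mm high. Leave it alone.
- meter: Bystander: a loose yellow multimeter, 150 mm (own x) by 75 mm, 44 mm high over its dial, beyond the right (-y) side of the work; origin at the centre of its underside. Leave it alone.
Things that resemble listed ones, but are neither listed nor needed, are in the scene too. Of the things that look like the part that bears cup_mid, the smallest one is meant.

How it is judged:
By the outcome, as a careful person would: the job done as asked, in the order asked, and still so for the second after the job is handed in, with the robot touching nothing.
It also fails if it takes over 99 s, if anything falls off the work surface, if the arm or the gripper's body presses on something with over 40 N, if the wrist force passes 120 N, or if a joint passes its speed limit or range.

## Working session

There is one attempt and no reset: what is moved stays moved. The work goes in short steps, Python scripts to look and compute and a shell command to move; the robot and the scene stay as the last step left them, time stands still between calls to the robot, and variables do not carry over. Pictures are saved under pics/ and viewed, at most 14 in all, crops included, and the job is handed in when it is done.

```bash
mkdir -p pics; python3 - <<'E'
from plant import *
import cv2
for n in("top","side"):
    im=capture(n); cv2.imwrite(f"pics/{n}0.png",im[:,:,::-1]); c=get_calibration(n); print(n,c)
print(read_state())
E
```

```text
top {'intrinsics': array([[396.43794221,   0.        , 251.79264921],
       [  0.        , 396.43794221, 194.19562704],
       [  0.        ,   0.        ,   1.        ]]), 'xyz': array([ 0.41458018, -0.02210303,  1.06348934]), 'rotation': array([-0.05950226,  0.70837112, -0.70160196,  0.04923961])}
side {'intrinsics': array([[355.50309891,   0.        , 258.65181086],
       [  0.        , 355.50309891, 186.93963018],
       [  0.        ,   0.        ,   1.        ]]), 'xyz': array([0.32184739, 0.72787045, 0.85513076]), 'rotation': array([ 0.06006524, -0.16224806,  0.91490545, -0.36471325])}
{'clock': 0.1, 'joints': array([-1.55432983e+00,  1.81492754e-01,  1.60791648e+00, -4.29310507e-06,
        1.35383636e+00, -2.06286220e-01]), 'dq': array([ 1.39790631e-03, -2.83147135e-03, -2.37008335e-03, -7.23736160e-04,
       -9.38907641e-05,  1.31693027e-03]), 'tau': array([ 9.19223130e-04, -4.45872545e+01, -3.52237701e+01, -2.59238568e-04,
        4.16915209e-03,  1.84840286e-05]), 'tool_pos': array([ 0.12704104, -0.56026285,  0.23045554]), 'tcp_rot': array([-8.22950660e-04,  9.93803671e-01,  1.11146660e-01,  7.62361818e-05]), 'wrist_force': array([ 0.6021593 , -0.74862308,  0.20123457]), 'ft_torque': array([-0.03861381,  0.03372603,  0.05461003]), 'grasp_force': 0.0, 'width': 0.08546193619192417}
```

View pics/top0.png

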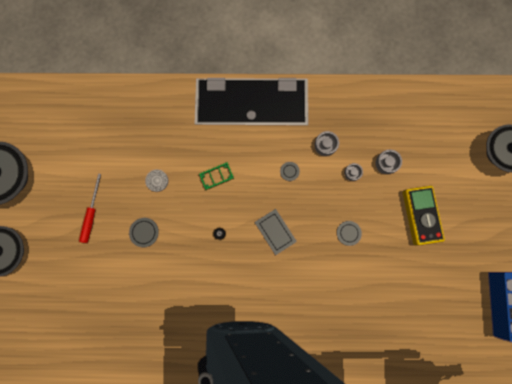

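View pics/side0.png

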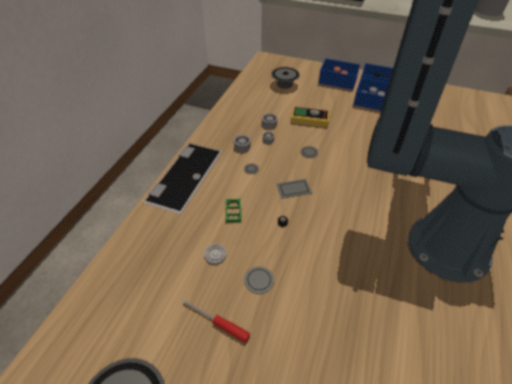

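The top picture shows the faceplate at (157,181), the frame at (216,176) and the foot at (219,233). The pads are faceplate (144,232), foot (290,171), frame (276,231) and cup (349,233). Three things could be taken for the cup: (326,144), (389,161) and (353,172). The last looks smallest. I'll check it in a close crop while measuring.

```bash
cat > h.py <<'E'
import numpy as np, cv2
from plant import *
from scipy.spatial.transform import Rotation as R
def rot(q): return R.from_quat(np.r_[q[1:],q[0]])
def ray(n,uv,z):
    c=get_calibration(n); d=rot(c["rotation"]).apply(np.linalg.inv(c["intrinsics"])@[uv[0],uv[1],1]); p=c["xyz"]
    return p+d*(z-p[2])/d[2]
def proj(n,P):
    c=get_calibration(n); q=c["intrinsics"]@rot(c["rotation"]).inv().apply(np.array(P)-c["xyz"]); return q[:2]/q[2]
def masks(im):
    hsv=cv2.cvtColor(im,cv2.COLOR_RGB2HSV); h,s,v=cv2.split(hsv)
    return dict(grey=((s<70)&(v>50)).astype(np.uint8)*255, green=((h>40)&(h<90)&(s>90)).astype(np.uint8)*255, dark=(v<60).astype(np.uint8)*255)
def blobs(im,kind,amin=30,amax=3000):
    m=masks(im)[kind]; out=[]
    for c in cv2.findContours(m,cv2.RETR_EXTERNAL,cv2.CHAIN_APPROX_NONE)[0]:
        if len(c)<5: continue
        f=np.zeros_like(m); cv2.drawContours(f,[c],-1,255,-1); M=cv2.moments(f,True)
        if amin<M["m00"]<amax: out.append((M["m10"]/M["m00"],M["m01"]/M["m00"],M["m00"],cv2.minAreaRect(c)))
    return out
def snap(n,name,box,k):
    im=capture(n); x0,y0,x1,y1=box
    cv2.imwrite(f"pics/{name}.png",cv2.resize(im[y0:y1,x0:x1,::-1],None,fx=k,fy=k,interpolation=cv2.INTER_CUBIC)); return im
E
python3 - <<'E'
from h import *
im=snap("top","crop1",(125,125,405,260),2.8)
for n in("top","side"):
  if n=="side": im=capture("side")
  for k in("grey","green","dark"):
    for b in blobs(im,k):
      p=ray(n,b[:2],.003)
      if .25<p[0]<.65 and abs(p[1])<.45: print(n,k,np.round(b[:3],1),"rect",np.round(np.r_[b[3][1],b[3][2]],1),p.round(4)[:2],ray(n,b[:2],.012).round(4)[:2])
E
```

```text
top grey [218.8 233.   32. ] rect [ 5.4  5.8 26.6] [0.4734 0.0811] [0.4729 0.0802]
top grey [348.6 232.9 449. ] rect [23.3 22.6 45. ] [ 0.4772 -0.2643] [ 0.4767 -0.2623]
top grey [143.4 232.1 639. ] rect [28. 27. 90.] [0.4739 0.2834] [0.4734 0.2808]
top grey [275.2 231.6 929. ] rect [38.3 24.3 57.5] [ 0.4788 -0.0692] [ 0.4783 -0.0688]
top grey [ 95.2 190.   62. ] rect [ 1.9 33.  13.4] [0.587  0.4213] [0.5855 0.4175]
top grey [156.3 180.2 368. ] rect [20. 21. 90.] [0.6156 0.2554] [0.6139 0.2531]
top grey [353.1 171.7 226. ] rect [16. 16. 90.] [ 0.6435 -0.281 ] [ 0.6415 -0.2788]
top grey [289.4 170.9 260. ] rect [17.  17.7 45. ] [ 0.6443 -0.1078] [ 0.6423 -0.107 ]
top green [215.8 175.6 532. ] rect [17.3 31.  67.6] [0.6296 0.0931] [0.6277 0.0921]
top dark [219.  233.3 101. ] rect [10. 10. 90.] [0.4726 0.0806] [0.4721 0.0798]
side grey [197.5 308.9  84. ] rect [33.1  2.5 30.1] [0.5898 0.4136] [0.587  0.4169]
side grey [258.8 279.7 630. ] rect [26. 29. 90.] [0.4741 0.2857] [0.4725 0.2904]
side grey [214.8 253.6 350. ] rect [19. 21. 90.] [0.617  0.2523] [0.6139 0.2573]
side grey [293.6 188.2 447. ] rect [15.  32.5 81.3] [ 0.4796 -0.0664] [ 0.4779 -0.058 ]
side grey [251.  168.2 106. ] rect [ 8. 14. 90.] [ 0.645  -0.1068] [ 0.6416 -0.098 ]
side grey [308.9 151.6 141. ] rect [ 9. 16. 90.] [ 0.4782 -0.2624] [ 0.4766 -0.2519]
side grey [268.  137.2 103. ] rect [11. 10. 90.] [ 0.645  -0.2889] [ 0.6416 -0.2782]
side green [233.  217.2 124. ] rect [ 9. 14. 90.] [0.6197 0.1147] [0.6165 0.1212]
side green [233.  203.4 132. ] rect [10. 14. 90.] [0.6412 0.0635] [0.6378 0.0706]
side dark [282.4 222.5  46. ] rect [ 7.  7. 90.] [0.472  0.0818] [0.4704 0.0886]
```

View pics/crop1.png

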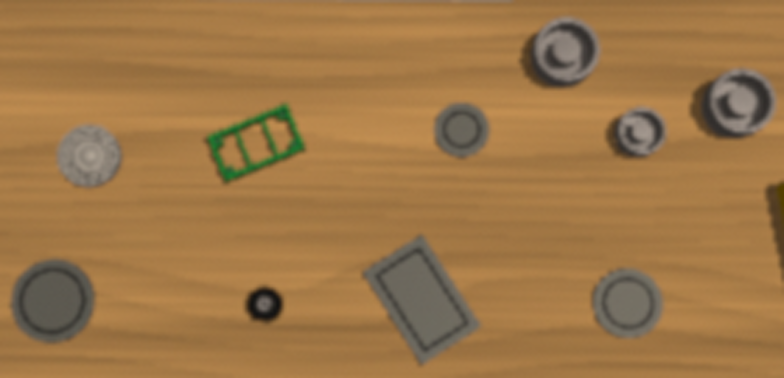

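The crop confirms the choice: the cup at top pixel (353,172), about 16 px, is clearly smaller than the lookalikes at (326,144) and (389,161). The pads have three different circles, the smallest at (289,171). Next I'll get the angles and the first move.

```bash
cat >> h.py <<'E'
def to(x,y,z,yaw=None):
    """shift along tool axes and turn about tool z (deg) to bring TCP to x,y,z, closing line at yaw deg"""
    s=read_state(); r=rot(s["tcp_rot"]); yv=r.apply([0,1,0]); now=np.degrees(np.arctan2(yv[1],yv[0]))
    t=0 if yaw is None else -((yaw-now+180)%360-180)
    print("t",round(s["clock"],2),"pos",s["tool_pos"].round(4),"yaw",round(now,1),"tilt",r.apply([0,0,1]).round(3)[:2],"| turn",round(t,1),"shift",r.inv().apply(np.array([x,y,z])-s["tool_pos"]).round(4))
def yaws(n,kind,uv,z):
    im=capture(n); m=masks(im)[kind]; m=cv2.morphologyEx(m,cv2.MORPH_CLOSE,np.ones((9,9),np.uint8)) if kind=="green" else m
    for c in cv2.findContours(m,cv2.RETR_EXTERNAL,cv2.CHAIN_APPROX_NONE)[0]:
        if cv2.pointPolygonTest(c,uv,False)>=0:
            P=np.array([ray(n,q,z)[:2] for q in c[:,0]]); r=cv2.minAreaRect((P*1000).astype(np.float32)); b=cv2.boxPoints(r)
            e=[b[1]-b[0],b[2]-b[1]]; e=max(e,key=np.linalg.norm); return np.round(r[0],1),np.round(r[1],1),round(float(np.degrees(np.arctan2(e[1],e[0])))%180,1)
E
python3 - <<'E'
from h import *
for n,f,p in(("top",(216,176),(275,232)),("side",(233,210),(294,188))):
    print(n,"frame",yaws(n,"green",f,.012),"pad",yaws(n,"grey",p,.003))
to(.6155,.2543,.12,-77.2)
E
```

```text
top frame (array([627.8,  91.8]), array([47.8, 83.6]), 113.4) pad (array([479.4, -69. ]), array([101.5,  64.8]), 32.8)
side frame (array([628.2,  94.6]), array([44.1, 88.3]), 112.0) pad (array([479.5, -67.5]), array([101.9,  65.5]), 32.8)
t 0.4 pos [ 0.1271 -0.5607  0.2311] yaw -77.2 tilt [0. 0.] | turn -0.0 shift [ 0.6564 -0.6869  0.1114]
```

```bash
python3 -m creep '[[0,0,0,0.656,-0.687,0.02,1],[0,0,0,0.656,-0.687,0.02,1],[0,0,0,0.656,-0.687,0.02,1],[0,0,0,0.656,-0.687,0.02,1],[0,0,0,0.656,-0.687,0.02,1],[0,0,0,0.656,-0.687,0.02,1],[0,0,0,0.656,-0.687,0.02,1],[0,0,0,0.656,-0.687,0.02,1],[0,0,0,0.656,-0.687,0.02,1],[0,0,0,0.656,-0.687,0.02,1],[0,0,0,0.656,-0.687,0.02,1],[0,0,0,0.656,-0.687,0.02,1],[0,0,0,0.656,-0.687,0.02,1],[0,0,0,0.656,-0.687,0.02,1],[0,0,0,0.656,-0.687,0.02,1],[0,0,0,0.656,-0.687,0.02,1],[0,0,0,0.656,-0.687,0.02,1],[0,0,0,0.656,-0.687,0.02,1],[0,0,0,0.656,-0.687,0.02,1],[0,0,0,0.656,-0.687,0.02,1]]'; python3 -c "
from h import *
to(.6155,.2543,.12,-77.2)"
```

```text
clock: 2.07
tool_pos: [0.5558, 0.1562, 0.2137]
tcp_rot: [0.0, 0.994, 0.111, 0.0]
wrist_force: [0.3, -0.1, 0.3]
width: 0.0851
grasp_force: 0.0
t 2.07 pos [0.5558 0.1562 0.2137] yaw -77.2 tilt [ 0. -0.] | turn -0.0 shift [ 0.0799 -0.0824  0.0938]
```

```bash
python3 -m creep '[[0,0,0,0.080,-0.082,0.094,1],[0,0,0,0.080,-0.082,0.094,1],[0,0,0,0.080,-0.082,0.094,1],[0,0,0,0.080,-0.082,0.094,1],[0,0,0,0.080,-0.082,0.094,1],[0,0,0,0.080,-0.082,0.094,1]]'; python3 -c "
from h import *
to(.6155,.2543,-.002,-77.2)
im=snap('top','fp',(90,120,250,240),4)
"
```

```text
clock: 2.57
tool_pos: [0.614, 0.2522, 0.1178]
tcp_rot: [0.0, 0.994, 0.112, -0.002]
wrist_force: [0.1, -0.1, -0.0]
width: 0.0851
grasp_force: 0.0
t 2.57 pos [0.614  0.2522 0.1178] yaw -77.1 tilt [-0.003 -0.001] | turn 0.1 shift [ 0.0024 -0.0018  0.1198]
```

View pics/fp.png

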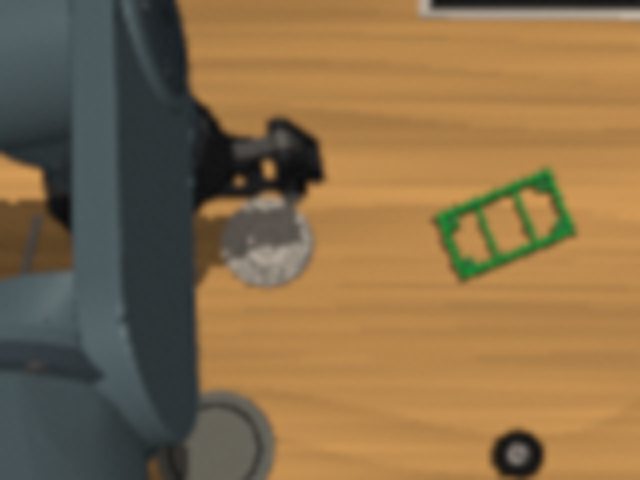

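The view shows the disc at top pixel (156,180) and the right finger above it at about (165,160), shifted by parallax as it should be. Descending.

```bash
python3 -m creep '[[0,0,0,0.001,-0.001,0.04,1],[0,0,0,0.001,-0.001,0.07,1],[0,0,0,0.001,-0.001,0.09,1],[0,0,0,0.001,-0.001,0.105,1],[0,0,0,0.001,-0.001,0.105,1],[0,0,0,0.001,-0.001,0.105,1]]'; python3 -c "
from h import *
to(.6155,.2543,-.002,-77.2)
"
```

```text
clock: 3.12
tool_pos: [0.6162, 0.2522, 0.0157]
tcp_rot: [0.0, 0.994, 0.111, 0.0]
wrist_force: [0.3, -0.4, 0.7]
width: 0.0856
grasp_force: 0.0
t 3.12 pos [0.6162 0.2522 0.0157] yaw -77.3 tilt [0.001 0.   ] | turn -0.1 shift [-0.0003 -0.0022  0.0177]
```

```bash
python3 -m creep '[[0,0,0,0,-0.002,0.009,1],[0,0,0,0,-0.002,0.017,1],[0,0,0,0,-0.002,0.017,1],[0,0,0,0,-0.002,0.017,0.6],[0,0,0,0,-0.002,0.017,0.5],[0,0,0,0,-0.002,0.017,0.5],[0,0,0,0,-0.002,0.017,0.5],[0,0,0,0,-0.002,0.017,0.5],[0,0,0,0,-0.002,0.017,0.5],[0,0,0,0,-0.002,0.017,0.5]]' 30; python3 -c "
from h import *
to(.474,.2845,.06,-77.2)
"
```

```text
clock: 3.95
tool_pos: [0.6159, 0.255, -0.0014]
tcp_rot: [-0.0, 0.994, 0.111, 0.001]
wrist_force: [-0.8, 0.7, 5.3]
width: 0.0585
grasp_force: 32.7
t 3.95 pos [ 0.6159  0.255  -0.0014] yaw -77.2 tilt [0.001 0.   ] | turn -0.0 shift [-0.1318 -0.0601 -0.0616]
```

```bash
python3 -m creep '[[0,0,0,0,0,-0.03,0.5],[0,0,0,0,0,-0.06,0.5],[0,0,0,-0.132,-0.060,-0.060,0.5],[0,0,0,-0.132,-0.060,-0.060,0.5],[0,0,0,-0.132,-0.060,-0.060,0.5],[0,0,0,-0.132,-0.060,-0.060,0.5],[0,0,0,-0.132,-0.060,-0.060,0.5],[0,0,0,-0.132,-0.060,-0.060,0.5],[0,0,0,-0.132,-0.060,-0.040,0.5],[0,0,0,-0.132,-0.060,-0.025,0.5],[0,0,0,-0.132,-0.060,-0.025,0.5],[0,0,0,-0.132,-0.060,-0.025,0.5]]'; python3 -c "
from h import *
to(.474,.2845,.0025,-77.2)
"
```

```text
clock: 4.95
tool_pos: [0.4738, 0.2836, 0.022]
tcp_rot: [0.0, 0.994, 0.111, -0.001]
wrist_force: [-0.8, -0.3, -0.6]
width: 0.0583
grasp_force: 32.9
t 4.95 pos [0.4738 0.2836 0.022 ] yaw -77.3 tilt [-0.001 -0.001] | turn -0.1 shift [ 0.0005 -0.0009  0.0195]
```

```bash
python3 -m creep '[[0,0,0,0,-0.001,0.012,0.5],[0,0,0,0,-0.001,0.0195,0.5],[0,0,0,0,-0.001,0.0195,0.5],[0,0,0,0,-0.001,0.0195,0.5],[0,0,0,0,-0.001,0.0195,0.75],[0,0,0,0,-0.001,0.0195,0.9],[0,0,0,0,-0.001,0.0195,1],[0,0,0,0,-0.001,0.0195,1],[0,0,0,0,-0.001,-0.02,1],[0,0,0,0,-0.001,-0.06,1],[0,0,0,0,-0.001,-0.08,1],[0,0,0,0,-0.001,-0.08,1]]'; python3 -c "
from h import *
to(.6283,.0928,.10,23)
"
```

```text
clock: 5.95
tool_pos: [0.4769, 0.2866, 0.1087]
tcp_rot: [-0.001, 0.994, 0.111, 0.005]
wrist_force: [0.3, -0.0, -0.6]
width: 0.0855
grasp_force: 0.0
t 5.95 pos [0.4769 0.2866 0.1087] yaw -77.2 tilt [0.01  0.003] | turn -100.2 shift [0.1046 0.2225 0.0095]
```

```bash
python3 -m creep '[[0,0,-7,0.01,0.02,0.005,1],[0,0,-14,0.02,0.04,0.005,1],[0,0,-21,0.03,0.06,0.005,1],[0,0,-28,0.04,0.08,0.005,1],[0,0,-35,0.05,0.10,0.005,1],[0,0,-42,0.06,0.12,0.005,1],[0,0,-49,0.07,0.14,0.005,1],[0,0,-56,0.08,0.16,0.005,1],[0,0,-63,0.085,0.18,0.005,1],[0,0,-70,0.09,0.20,0.005,1],[0,0,-77,0.095,0.21,0.005,1],[0,0,-84,0.1,0.215,0.005,1],[0,0,-91,0.104,0.222,0.005,1],[0,0,-98,0.104,0.222,0.005,1],[0,0,-100.2,0.104,0.222,0.005,1],[0,0,-100.2,0.104,0.222,0.005,1],[0,0,-100.2,0.104,0.222,0.005,1]]'; python3 -c "
from h import *
to(.6285,.093,.0015,23)
im=snap('top','fr',(110,120,270,250),4)
"
```

```text
clock: 7.37
tool_pos: [0.6231, 0.0916, 0.097]
tcp_rot: [-0.0, 0.553, 0.833, -0.0]
wrist_force: [0.1, -0.5, -0.5]
width: 0.0855
grasp_force: 0.0
t 7.37 pos [0.6231 0.0916 0.097 ] yaw 22.9 tilt [-0.001  0.   ] | turn -0.1 shift [-0.0008  0.0056  0.0955]
```

View pics/fr.png

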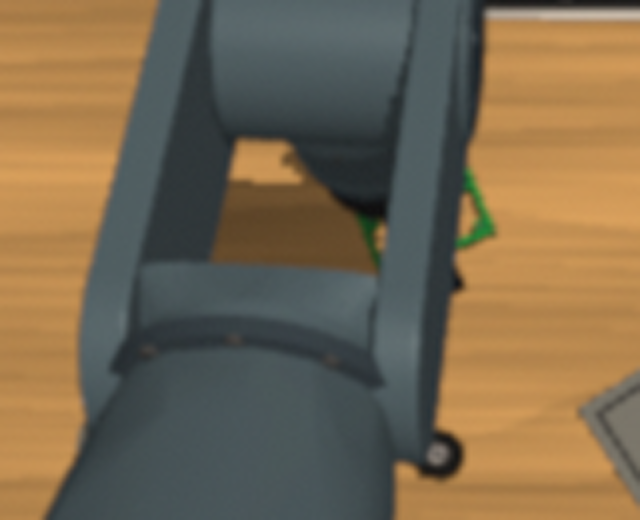

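The frame is where it was, at about (216,176), with the wrist over it; the foot is undisturbed at (219,233). Descending and gripping the frame.

```bash
python3 -m creep '[[0,0,0,-0.001,0.0055,0.03,1],[0,0,0,-0.001,0.0055,0.06,1],[0,0,0,-0.001,0.0055,0.08,1],[0,0,0,-0.001,0.0055,0.095,1],[0,0,0,-0.001,0.0055,0.095,1],[0,0,0,-0.001,0.0055,0.095,1],[0,0,0,-0.001,0.0055,0.095,0.7],[0,0,0,-0.001,0.0055,0.095,0.5],[0,0,0,-0.001,0.0055,0.095,0.4],[0,0,0,-0.001,0.0055,0.095,0.4],[0,0,0,-0.001,0.0055,0.095,0.4],[0,0,0,-0.001,0.0055,0.095,0.4],[0,0,0,-0.001,0.0055,0.095,0.4],[0,0,0,-0.001,0.0055,0.095,0.4]]' 25; python3 -c "
from h import *
to(.4793,-.068,.07,-57.2)
im=snap('top','chk_fp',(90,120,250,250),4)
"
```

```text
clock: 8.58
tool_pos: [0.6303, 0.0928, 0.0046]
tcp_rot: [0.001, 0.552, 0.834, 0.001]
wrist_force: [-0.3, 0.2, 7.0]
width: 0.0475
grasp_force: 26.6
t 8.58 pos [0.6303 0.0928 0.0046] yaw 23.0 tilt [ 0.003 -0.   ] | turn 80.2 shift [-0.0892 -0.2016 -0.0658]
```

View pics/chk_fp.png

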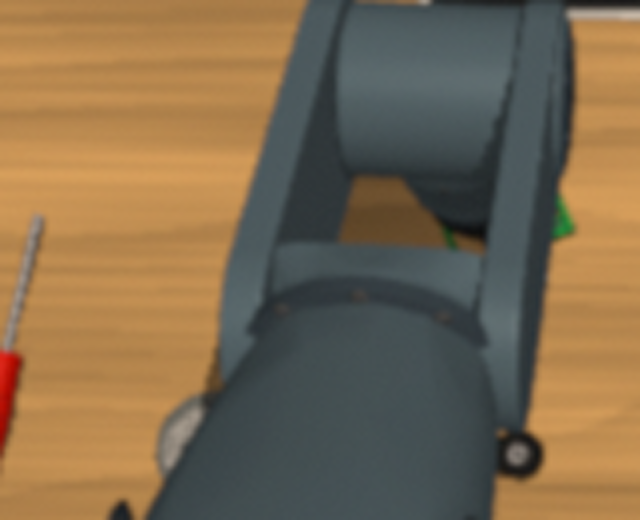

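The picture shows the frame gripped under the wrist at (212,178), with the faceplate's left edge just visible at its pad (135,230). Carrying the frame to its pad.

```bash
python3 -m creep '[[0,0,0,0,0,-0.03,0.4],[0,0,0,0,0,-0.065,0.4],[0,0,7,-0.02,-0.03,-0.065,0.4],[0,0,14,-0.03,-0.06,-0.065,0.4],[0,0,21,-0.04,-0.09,-0.065,0.4],[0,0,28,-0.05,-0.12,-0.065,0.4],[0,0,35,-0.06,-0.14,-0.065,0.4],[0,0,42,-0.07,-0.16,-0.065,0.4],[0,0,49,-0.08,-0.18,-0.065,0.4],[0,0,56,-0.089,-0.20,-0.065,0.4],[0,0,63,-0.089,-0.2015,-0.065,0.4],[0,0,70,-0.089,-0.2015,-0.065,0.4],[0,0,77,-0.089,-0.2015,-0.065,0.4],[0,0,80,-0.089,-0.2015,-0.065,0.4],[0,0,80,-0.089,-0.2015,-0.045,0.4],[0,0,80,-0.089,-0.2015,-0.030,0.4],[0,0,80,-0.089,-0.2015,-0.030,0.4],[0,0,80,-0.089,-0.2015,-0.030,0.4]]'; python3 -c "
from h import *
to(.4793,-.068,.0055,-57.2)
"
```

```text
clock: 10.13
tool_pos: [0.4775, -0.0675, 0.0325]
tcp_rot: [-0.001, 0.959, 0.284, -0.001]
wrist_force: [0.1, -0.1, -0.2]
width: 0.0471
grasp_force: 26.2
t 10.13 pos [ 0.4775 -0.0675  0.0325] yaw -57.0 tilt [-0.002  0.001] | turn 0.2 shift [0.0012 0.0014 0.027 ]
```

```bash
python3 -m creep '[[0,0,0,0.001,0.001,0.015,0.4],[0,0,0,0.001,0.001,0.022,0.4],[0,0,0,0.001,0.001,0.027,0.4],[0,0,0,0.001,0.001,0.027,0.4],[0,0,0,0.001,0.001,0.027,0.4],[0,0,0,0.001,0.001,0.027,0.65],[0,0,0,0.001,0.001,0.027,0.8],[0,0,0,0.001,0.001,0.027,1],[0,0,0,0.001,0.001,0.027,1],[0,0,0,0.001,0.001,-0.01,1],[0,0,0,0.001,0.001,-0.05,1],[0,0,0,0.001,0.001,-0.07,1],[0,0,0,0.001,0.001,-0.07,1]]'; python3 -c "
from h import *
to(.6415,-.2785,.10,-15)
"
```

```text
clock: 11.22
tool_pos: [0.4831, -0.0694, 0.1078]
tcp_rot: [0.003, 0.959, 0.284, 0.004]
wrist_force: [1.3, -0.8, 0.2]
width: 0.0853
grasp_force: 0.0
t 11.22 pos [ 0.4831 -0.0694  0.1078] yaw -57.0 tilt [ 0.009 -0.003] | turn -42.0 shift [0.019  0.2616 0.0099]
```

```bash
python3 -m creep '[[0,0,-7,0.002,0.04,0.0,1],[0,0,-14,0.005,0.08,0.0,1],[0,0,-21,0.01,0.12,0.0,1],[0,0,-28,0.015,0.16,0.0,1],[0,0,-35,0.019,0.20,0.0,1],[0,0,-42,0.019,0.24,0.0,1],[0,0,-42,0.019,0.261,0.0,1],[0,0,-42,0.019,0.261,0.0,1],[0,0,-42,0.019,0.261,0.0,1],[0,0,-42,0.019,0.261,0.0,1]]'; python3 -c "
from h import *
to(.6415,-.2785,.004,-15)
print('frame',yaws('top','green',(275,232),.015),yaws('side','green',(294,186),.015))
im=snap('top','cup',(120,120,440,260),2.4)
print([ (b[:3],ray('top',b[:2],.009).round(4)) for b in blobs(im,'grey') if abs(b[0]-144)<15])
"
```

```text
clock: 12.05
tool_pos: [0.6365, -0.2757, 0.1012]
tcp_rot: [-0.001, 0.794, 0.608, -0.0]
wrist_force: [-0.5, 0.9, 0.5]
width: 0.0853
grasp_force: 0.0
t 12.05 pos [ 0.6365 -0.2757  0.1012] yaw -15.0 tilt [-0.002  0.002] | turn -0.0 shift [-0.0015  0.0058  0.0972]
frame (array([479.2, -68.7]), array([84.4, 48.7]), 32.9) (array([479. , -64.3]), array([84.5, 58.4]), 31.1)
[((143.38244514106583, 232.0846394984326, 638.0), array([0.4736, 0.2817, 0.009 ]))]
```

View pics/cup.png

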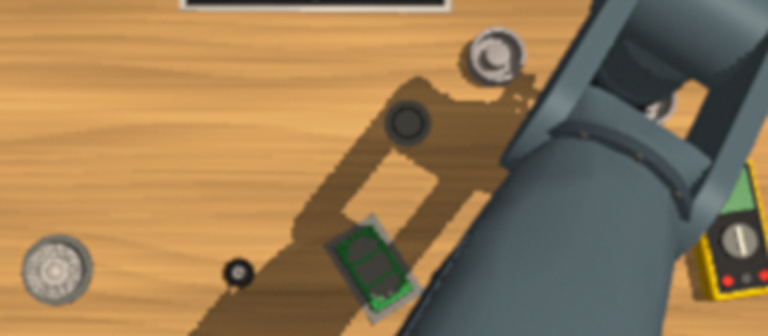

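The faceplate sits centred on its pad at (143,232). The frame lies in line on its pad at (275,231), measured within 1 mm and 1°. The lookalike cup at (326,144) is clear. Descending on the small cup.

```bash
python3 -m creep '[[0,0,0,-0.001,0.005,0.01,1],[0,0,0,-0.001,0.005,0.04,1],[0,0,0,-0.001,0.005,0.07,1],[0,0,0,-0.001,0.005,0.09,1],[0,0,0,-0.001,0.005,0.096,1],[0,0,0,-0.001,0.005,0.096,1],[0,0,0,-0.001,0.005,0.096,1],[0,0,0,-0.001,0.005,0.096,0.7],[0,0,0,-0.001,0.005,0.096,0.5],[0,0,0,-0.001,0.005,0.096,0.4],[0,0,0,-0.001,0.005,0.096,0.4],[0,0,0,-0.001,0.005,0.096,0.4],[0,0,0,-0.001,0.005,0.096,0.4],[0,0,0,-0.001,0.005,0.096,0.4],[0,0,0,-0.001,0.005,0.096,0.4]]' 40; python3 -c "
from h import *
to(.4777,-.2633,.07,-15)
"
```

```text
clock: 13.45
tool_pos: [0.6428, -0.2795, 0.0089]
tcp_rot: [0.001, 0.794, 0.609, 0.0]
wrist_force: [-2.0, 0.6, 6.1]
width: 0.0447
grasp_force: 40.2
t 13.45 pos [ 0.6428 -0.2795  0.0089] yaw -15.0 tilt [ 0.002 -0.001] | turn -0.0 shift [-0.0273 -0.1636 -0.0614]
```

```bash
python3 -m creep '[[0,0,0,0,0,-0.03,0.4],[0,0,0,0,0,-0.06,0.4],[0,0,0,-0.028,-0.1635,-0.06,0.4],[0,0,0,-0.028,-0.1635,-0.06,0.4],[0,0,0,-0.028,-0.1635,-0.06,0.4],[0,0,0,-0.028,-0.1635,-0.06,0.4],[0,0,0,-0.028,-0.1635,-0.06,0.4],[0,0,0,-0.028,-0.1635,-0.06,0.4],[0,0,0,-0.028,-0.1635,-0.04,0.4],[0,0,0,-0.028,-0.1635,-0.025,0.4],[0,0,0,-0.028,-0.1635,-0.025,0.4],[0,0,0,-0.028,-0.1635,-0.025,0.4],[0,0,0,-0.028,-0.1635,-0.025,0.4]]'; python3 -c "
from h import *
to(.4777,-.264,.0085,-15)
"
```

```text
clock: 14.53
tool_pos: [0.4782, -0.2643, 0.0327]
tcp_rot: [0.001, 0.793, 0.609, 0.0]
wrist_force: [-0.2, -0.8, -3.1]
width: 0.045
grasp_force: 42.3
t 14.53 pos [ 0.4782 -0.2643  0.0327] yaw -15.0 tilt [ 0.001 -0.001] | turn -0.0 shift [ 0.0002 -0.0006  0.0242]
```

```bash
python3 -m creep '[[0,0,0,0,-0.0005,0.012,0.4],[0,0,0,0,-0.0005,0.018,0.4],[0,0,0,0,-0.0005,0.0215,0.4],[0,0,0,0,-0.0005,0.0215,0.4],[0,0,0,0,-0.0005,0.0215,0.4]]'; python3 -c "
from h import *
to(.4777,-.264,.0085,-15)
"
```

```text
clock: 14.95
tool_pos: [0.4767, -0.2635, 0.0118]
tcp_rot: [-0.0, 0.793, 0.609, -0.0]
wrist_force: [-6.1, 4.2, 16.3]
width: 0.0447
grasp_force: 43.9
t 14.95 pos [ 0.4767 -0.2635  0.0118] yaw -15.0 tilt [-0.  0.] | turn -0.0 shift [-0.0002  0.0011  0.0033]
```

In contact (16 N); releasing.

```bash
python3 -m creep '[[0,0,0,0,0,0,0.6],[0,0,0,0,0,0,0.75],[0,0,0,0,0,0,0.9],[0,0,0,0,0,0,1],[0,0,0,0,0,0,1],[0,0,0,0,0,-0.04,1],[0,0,0,0,0,-0.08,1],[0,0,0,0,0,-0.09,1],[0,0,0,0,0,-0.09,1],[0,0,0,0,0,-0.09,1],[0,0,0,0,0,-0.09,1]]'; python3 -c "
from h import *
to(.472,.081,.10,-15)
im=snap('top','foot',(200,120,440,260),3)
for n in ('top','side'):
  im=capture(n)
  print(n,[(np.round(b[:3],1),ray(n,b[:2],.009).round(4)) for b in blobs(im,'dark',20,200) if abs(ray(n,b[:2],.009)[0]-.472)<.03 ],[(np.round(b[:3],1),ray(n,b[:2],.003).round(4)) for b in blobs(im,'grey',20,700) if abs(ray(n,b[:2],.003)[0]-.477)<.03 ])
"
```

```text
clock: 15.87
tool_pos: [0.4757, -0.2628, 0.0989]
tcp_rot: [-0.001, 0.794, 0.608, -0.0]
wrist_force: [-0.0, -0.8, -0.0]
width: 0.0852
grasp_force: 0.0
t 15.87 pos [ 0.4757 -0.2628  0.0989] yaw -15.0 tilt [-0.002  0.001] | turn -0.0 shift [ 0.331  -0.0927 -0.0006]
top [(array([283.6, 236.7,  29. ]), array([ 0.4651, -0.0911,  0.009 ])), (array([267.5, 238. ,  39. ]), array([ 0.4612, -0.0487,  0.009 ])), (array([219. , 233.3,  96. ]), array([0.4722, 0.0801, 0.009 ])), (array([275.4, 230.9, 111. ]), array([ 0.4801, -0.0694,  0.009 ])), (array([287.8, 233.6,  65. ]), array([ 0.4734, -0.1023,  0.009 ]))] [(array([219., 233.,  37.]), array([0.4735, 0.0807, 0.003 ])), (array([344.1, 228.5, 168. ]), array([ 0.4887, -0.2526,  0.003 ])), (array([143.4, 232.1, 639. ]), array([0.4739, 0.2834, 0.003 ]))]
side [(array([282.4, 222.4,  43. ]), array([0.471 , 0.0861, 0.009 ])), (array([296.2, 187.5, 137. ]), array([ 0.4715, -0.0666,  0.009 ]))] [(array([258.7, 279.6, 640. ]), array([0.4743, 0.2855, 0.003 ])), (array([282.8, 218.8,  24. ]), array([0.4753, 0.0681, 0.003 ])), (array([286.2, 187.1,  23. ]), array([ 0.5039, -0.0626,  0.003 ])), (array([290.6, 192. , 106. ]), array([ 0.4843, -0.0467,  0.003 ])), (array([309.2, 150.5, 177. ]), array([ 0.4787, -0.2688,  0.003 ]))]
```

View pics/foot.png

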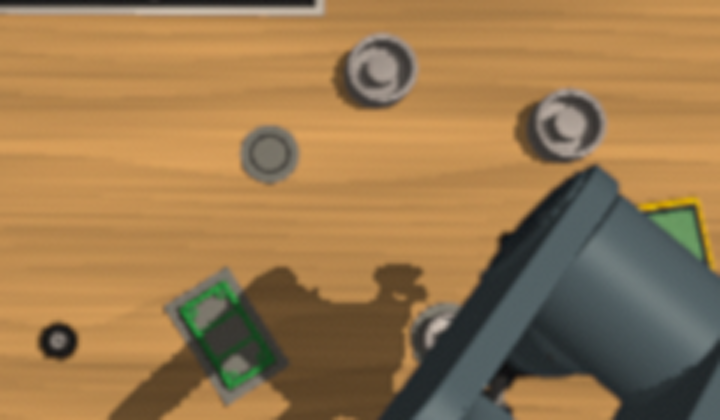

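The foot is at (219,233) with its pad at (290,171). The cup is at its pad (347,230), partly hidden. The washer seen from both views gives the foot at (0.4727, 0.0794).

```bash
python3 -m creep '[[0,0,0,0.3295,-0.0915,-0.001,1],[0,0,0,0.3295,-0.0915,-0.001,1],[0,0,0,0.3295,-0.0915,-0.001,1],[0,0,0,0.3295,-0.0915,-0.001,1],[0,0,0,0.3295,-0.0915,-0.001,1],[0,0,0,0.3295,-0.0915,-0.001,1],[0,0,0,0.3295,-0.0915,-0.001,1],[0,0,0,0.3295,-0.0915,-0.001,1],[0,0,0,0.3295,-0.0915,-0.001,1],[0,0,0,0.3295,-0.0915,-0.001,1],[0,0,0,0.3295,-0.0915,-0.001,1],[0,0,0,0.3295,-0.0915,-0.001,1]]'; python3 -c "
from h import *
to(.4727,.0794,.004,-15)
im=snap('top','cupchk',(280,120,440,260),3)
m=[(np.round(b[:3],1),ray('top',b[:2],.003).round(4)) for b in blobs(im,'grey',20,700) if abs(b[0]-348)<15]
print(m)
"
```

```text
clock: 17.02
tool_pos: [0.4735, 0.0774, 0.1008]
tcp_rot: [-0.0, 0.794, 0.608, -0.0]
wrist_force: [-0.2, 0.5, 0.3]
width: 0.0851
grasp_force: 0.0
t 17.02 pos [0.4735 0.0774 0.1008] yaw -15.1 tilt [-0.001 -0.   ] | turn -0.1 shift [ 0.0017 -0.0013  0.0968]
[(array([348.9, 232.8, 442. ]), array([ 0.4774, -0.2649,  0.003 ]))]
```

View pics/cupchk.png

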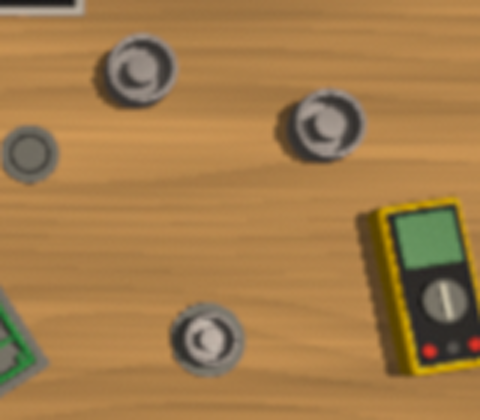

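The cup stands upright and centred on its pad at (349,232). Now the foot.

```bash
python3 -m creep '[[0,0,0,0.0015,-0.001,0.03,1],[0,0,0,0.0015,-0.001,0.06,1],[0,0,0,0.0015,-0.001,0.085,1],[0,0,0,0.0015,-0.001,0.097,1],[0,0,0,0.0015,-0.001,0.097,1],[0,0,0,0.0015,-0.001,0.097,0.7],[0,0,0,0.0015,-0.001,0.097,0.5],[0,0,0,0.0015,-0.001,0.097,0.35],[0,0,0,0.0015,-0.001,0.097,0.25],[0,0,0,0.0015,-0.001,0.097,0.25],[0,0,0,0.0015,-0.001,0.097,0.25],[0,0,0,0.0015,-0.001,0.097,0.25],[0,0,0,0.0015,-0.001,0.097,0.25],[0,0,0,0.0015,-0.001,0.097,0.25],[0,0,0,0.0015,-0.001,0.097,0.25]]' 20; python3 -c "
from h import *
to(.6447,-.1073,.064,-15)
"
```

```text
clock: 18.32
tool_pos: [0.4741, 0.08, 0.0056]
tcp_rot: [0.001, 0.793, 0.609, 0.001]
wrist_force: [-0.5, -1.2, 5.5]
width: 0.0327
grasp_force: 19.4
t 18.32 pos [0.4741 0.08   0.0056] yaw -15.0 tilt [ 0.002 -0.001] | turn -0.0 shift [-0.1367  0.2134 -0.0579]
```

```bash
python3 -m creep '[[0,0,0,0,0,-0.03,0.25],[0,0,0,0,0,-0.06,0.25],[0,0,0,-0.137,0.2135,-0.06,0.25],[0,0,0,-0.137,0.2135,-0.06,0.25],[0,0,0,-0.137,0.2135,-0.06,0.25],[0,0,0,-0.137,0.2135,-0.06,0.25],[0,0,0,-0.137,0.2135,-0.06,0.25],[0,0,0,-0.137,0.2135,-0.06,0.25],[0,0,0,-0.137,0.2135,-0.06,0.25],[0,0,0,-0.137,0.2135,-0.06,0.25],[0,0,0,-0.137,0.2135,-0.04,0.25],[0,0,0,-0.137,0.2135,-0.025,0.25],[0,0,0,-0.137,0.2135,-0.025,0.25],[0,0,0,-0.137,0.2135,-0.025,0.25],[0,0,0,-0.137,0.2135,-0.025,0.25]]'; python3 -c "
from h import *
to(.6447,-.1073,.0075,-15)
"
```

```text
clock: 19.57
tool_pos: [0.6434, -0.1066, 0.0296]
tcp_rot: [-0.0, 0.793, 0.609, -0.0]
wrist_force: [0.5, -0.2, 0.2]
width: 0.0327
grasp_force: 20.3
t 19.57 pos [ 0.6434 -0.1066  0.0296] yaw -15.0 tilt [-0.  0.] | turn 0.0 shift [-0.0003  0.0014  0.0221]
```

```bash
python3 -m creep '[[0,0,0,0,0.001,0.012,0.25],[0,0,0,0,0.001,0.018,0.25],[0,0,0,0,0.001,0.0215,0.25],[0,0,0,0,0.001,0.0215,0.25],[0,0,0,0,0.001,0.0215,0.25],[0,0,0,0,0.001,0.0215,0.45],[0,0,0,0,0.001,0.0215,0.6],[0,0,0,0,0.001,0.0215,0.75],[0,0,0,0,0.001,0.0215,0.85],[0,0,0,0,0.001,0.0215,0.85],[0,0,0,0,0.001,-0.01,0.85],[0,0,0,0,0.001,-0.05,0.85],[0,0,0,0,0.001,-0.09,0.85],[0,0,0,0,0.001,-0.12,0.85],[0,0,0,0,0.001,-0.12,0.85]]'; python3 -m creep '[[0,0,0,-0.04,-0.02,0,0.85],[0,0,0,-0.08,-0.04,0,0.85],[0,0,0,-0.12,-0.06,0,0.85],[0,0,0,-0.16,-0.08,0,0.85],[0,0,0,-0.20,-0.10,0,0.85],[0,0,0,-0.24,-0.12,0,0.85],[0,0,0,-0.28,-0.14,0,0.85],[0,0,0,-0.28,-0.14,0,0.85],[0,0,0,-0.28,-0.14,0,0.85],[0,0,0,-0.28,-0.14,0,0.85]]'; python3 - <<'E'
from h import *
im=snap("top","fin",(80,110,450,270),2)
snap("side","fins",(150,90,350,350),2)
for b in blobs(im,"grey",20)+blobs(im,"dark",20,300)+blobs(im,"green"):
  p=ray("top",b[:2],.003)
  if .4<p[0]<.7 and abs(p[1])<.33: print(np.round(b[:3],1),p.round(4)[:2],ray("top",b[:2],.012).round(4)[:2])
E
```

```text
clock: 20.82
tool_pos: [0.6492, -0.1092, 0.1581]
tcp_rot: [0.006, 0.793, 0.609, 0.004]
wrist_force: [0.9, 0.0, 1.2]
width: 0.0728
grasp_force: 0.0
clock: 21.65
tool_pos: [0.436, -0.3428, 0.1491]
tcp_rot: [-0.0, 0.794, 0.607, 0.0]
wrist_force: [1.0, -0.1, -0.5]
width: 0.0724
grasp_force: 0.0
[348.7 232.8 439. ] [ 0.4773 -0.2646] [ 0.4768 -0.2625]
[143.4 232.1 637. ] [0.474  0.2834] [0.4735 0.2808]
[275.2 231.5 932. ] [ 0.4788 -0.0692] [ 0.4783 -0.0688]
[289.4 170.9 261. ] [ 0.6442 -0.1078] [ 0.6423 -0.1071]
[347.9 237.3 110. ] [ 0.4656 -0.262 ] [ 0.4651 -0.26  ]
[289.3 170.6 126. ] [ 0.6451 -0.1074] [ 0.6431 -0.1066]
[275.1 231.3 605. ] [ 0.4795 -0.0691] [ 0.4789 -0.0687]
```

View pics/fin.png

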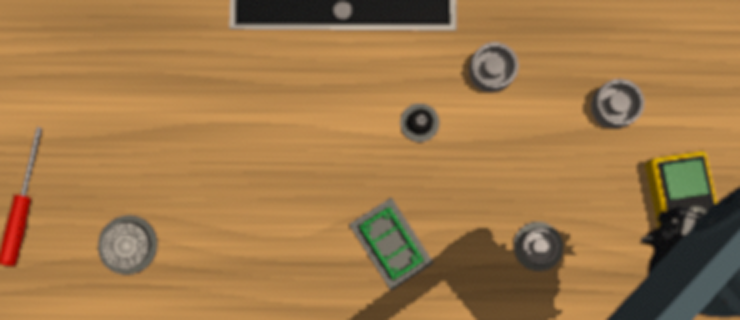

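View pics/fins.png

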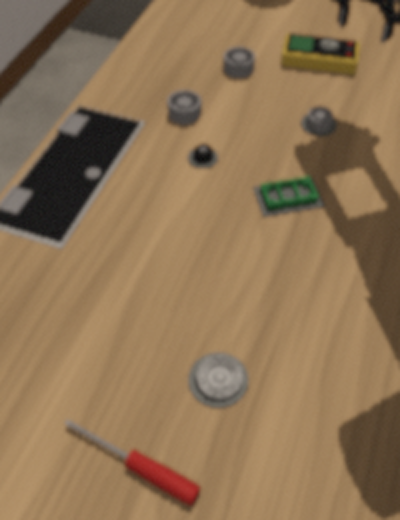

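Both views show all four parts flat and centred on their pads: faceplate (143,232), frame (275,231), cup (349,233) and foot (289,171). The screwdriver and meter haven't moved, and the gripper is clear of everything.

```bash
python3 -c "
from plant import close_job
print(close_job())"
```

```text
the job is handed in; nothing more can be done
None
```

I set all four parts flat and right way up on their own pads, centred to within a few millimetres by the final pictures with the frame in line with its rectangle, left the screwdriver and multimeter alone, and handed the job in at about 22 s.

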